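# Draw the spatula from its sheath and hold it upright over the gravel tray

## Robot

A 7-joint arm with a two-finger parallel gripper is mounted at the origin on the work surface; the furniture and walls round the work are solid. World frame = base frame: x ahead of the robot, y to its left, z up, the work surface at z = 0. Lengths are in m, angles in rad, forces in N, time in s.
With the tool pointing down it reaches from about 0.425 to 1.025 m from the base axis. Payload 3.6 kg.
Tool frame: the origin (TCP) lies midway between the tips of the shut fingers; the grasp point (between the pads) lies 19 mm behind it; z points along the fingers, y is the line along which they close (so a half turn about z gives the same grasp; the last joint's range is limited). The gripper opens to 85 mm and grips with 20 to 120 N. Pads are 22 mm wide; open, the fingers measure 114 mm over their backs; the gripper's body (76 mm by 85 mm) begins 54 mm behind the grasp point. The pads swing forward as they close: fully open they stand 13 mm farther back than shut.
Start: joints at [1.177, 0.591, 0.048, 1.609, -0.033, 0.943, -0.034], TCP at [0.215, -0.692, 0.231] pointing down, gripper open.
Joint ranges: [-2.69, 2.69], [-0.47, 2.24], [-1.27, 1.36], [0.19, 2.51], [-1.53, 4.68], [0.08, 2.07], [-3.09, 3.09]. Speed limits (rad/s): [2.57, 2.57, 3.14, 3.14, 3.14, 3.14, 3.14].

## Interface

Orientations are given as a rotation vector (axis times angle).
In Python, from plant import bot gives the robot as it stands.
- The arm moves only by the tool jog_arm, never from a script. Its argument "moves" is one flat list of numbers, 4 for each row, row after row: the shift along the tool's x, y, z in m, then the turn about the tool's z in degrees. A call has 1 to 12 rows; each row shifts and turns the commanded pose from where the row before left it, along the tool's axes as they then stand; what a row does not reach is not made up. A row lasts 1/12 s, in which the tool goes at most 41.7 mm and 7.16 degrees, less where a joint would pass 70% of its speed; a pose out of reach is approached as far as the arm can. A call with a gripper value outside its range is refused whole. "grip" is the closure, from 0 (fully open) to 1 (shut), set as the call begins (left out, the last holds). The fingers move at their own pace and stop on an object; "grip_force" is the grip in N (left out, the last holds). Time passes only in rows, so rows that do not move let the fingers close. It gives the time, the measured TCP pose, the force and the opening at its end, in the units of the state.
- bot.get_state(): the state, without advancing time (a new reading comes with each control period).
- bot.grab_frame(name): name is "scene" or "top"; returns the picture (420x560x3 uint8, red, green, blue); there is no depth.
- bot.calibration(name): a dict with "vertical_fov" (degrees; the focal length in pixels is half the picture's height over the tangent of half this angle, whatever the lens; pixels are square), "cx", "cy" (the principal point, pixels), "T" (4x4, takes a point from camera to world coordinates). Camera axes: x right, y up, looking along -z (the intrinsics and any distortion apply to the point x, -y, -z); pixel columns grow to the right and rows downward; lengths in m; the calibration is good to about 2 mm. A picture is of the moment at which its call begins. calibration takes no time and is no camera call.
- bot.job_done(): hands the job in, once; it reports no verdict.
Trained networks look in the newest picture that a camera, given by its name, has taken for a name from the list of things; names that differ only in an ending like _2 or _b are one class to them, and where a whole thing is asked for, a point or a joint stands for the part that bears it (a point fixed in the world has none). Each returns a list of dicts, best first, with "score" (0 to 1); they miss things now and then, are a little off and sometimes report something else, mostly with a low value. They report only what shows in the picture. A call takes as long as a camera call.
- bot.search_frame(camera, target): "location" ([column, row] as shares, 0 to 1, of the picture: columns of its width, rows of its height, amid what is visible of it).
The state is a dict: "t": time; "q": joint angles; "qvel": joint speeds; "tau": joint torques, N m; "ee_pos": TCP position; "eef_rot": TCP orientation; "force": force on the tool from outside, world axes, zero at the start; "ft_torque": the same for the moment, N m; "finger_gap": finger opening in m.
Only numpy, scipy, OpenCV 4.12 (cv2) and the standard library are available. Lean on these libraries where they do the work, as an engineer would, in place of code of your own. Each camera call takes 0.05 s, during which the arm holds its last target. There are 200 camera calls.

## Task

Draw the steel spatula out of its narrow leaning holder, turn it upright with the blade pointing straight down, and hold it still over the middle of the small gravel tray, with the blade's tip some 30 to 120 mm above the rim. The program finishes while the robot is still holding the spatula there; the spatula must not touch the tray, and the brush stays in its own holder.

Things in the scene. Friction and masses are not known exactly. Their poses are not given: they have to be found in the camera images.
- spatula: steel spatula, 240 mm long, 70 g, wooden handle. y runs along it to the butt; z is normal to the blade; origin at mid-length under the handle. Handle y = 20 to 120, x = -10 to 10, z = 0 to 21 mm: grasp it across x (20 mm wide). Blade y = -120 to 10, x = -12 to 12, z = 6 to 10 mm. Starts leaning some 45 to 50 degrees in the narrow holder, handle up, 90 mm of the blade inside, x level, z upward
- spatula_grip (a point): point on the spatula's handle, on its centre line at y = 80 mm, 200 mm from the blade's tip and 40 mm from the butt; about 0.155 m above the table at the start
- spatula_tip (a point): middle of the spatula's blade tip (y = -120 mm, z = 8 mm); inside the sheath at the start
- narrow_holder: fixed aluminium stand with a flat sheath for the spatula, leaning 45 degrees: its axis rises equally along the holder's +x and +z. Slot 29 mm (y) by 7.5 mm, 90 mm deep; pull the tool along the axis by at least that. Origin on the table under the slot's bottom end, which is 22 mm up. Grey foot plate 135 x 63 mm, x = -30 to 105 mm. +x points roughly away from the robot
- narrow_holder_mouth (a point): centre of the slot's mouth of the narrow holder, 86 mm above the table and 64 mm from the holder's origin in its +x
- wide_holder: the same kind of fixed stand, with a wider slot (64 x 23 mm, 90 mm deep), with the bench brush in it; foot plate 135 x 98 mm. It and the narrow holder stand on the table to either side of the tray, either may be on the left
- brush: bench brush, 204 mm long, with a wooden handle, leaning bristles down in the wide holder; leave it there. Origin at mid-length, y axis toward the handle's end. It sits a little loosely
- tray: small enamel tray with gravel in it, 170 x 230 mm (x, y), 46 mm high, fixed to the table between the holders; origin under its middle on the table
- tray_mid (a point): middle of the tray at the height of its rim (z = 46 mm)

How it is judged:
By the outcome, as a careful person would: the job done as asked, in the order asked, and still so for the second after the job is handed in, while the arm keeps its last pose, push and grip.
It also fails if it takes over 38 s, if anything falls off the work surface, if the arm or the gripper's body presses on something with over 40 N, if the wrist force passes 120 N, or if a joint passes its speed limit or range.

## Working session

There is one attempt and no reset: what is moved stays moved. The work goes in short steps, Python scripts to look and compute and a tool call to move; the robot and the scene stay as the last step left them, time stands still between calls to the robot, and variables do not carry over. Pictures are saved under pics/ and viewed, on a budget of 10 in all, crops included, one or two more only if the job needs it, and the job is handed in when it is done.

Besides the shell and the picture viewer there is one more tool, called after "Request:" as a command line: name --argument value ..., lists and objects as JSON in quotes. jog_arm: Moves the arm, as the interface text tells. Its arguments: {"type":"object","properties":{"moves":{"type":"array"},"grip":{"type":"number"},"grip_force":{"type":"number"}},"required":["moves"]}

```bash
mkdir -p pics; ls
python3 - <<'E'
from plant import bot
import cv2,numpy as np
s=bot.get_state();print({k:np.round(v,3) for k,v in s.items()})
ims=[]
for c in("scene","top"):
    im=bot.grab_frame(c);cv2.imwrite(f"pics/{c}0.png",im[:,:,::-1]);k=bot.calibration(c);print(c,k)
    for t in("spatula","spatula_grip","narrow_holder","narrow_holder_mouth","wide_holder","brush","tray","tray_mid"):
        print(t,[(np.round(np.array(d["location"])*[560,420],1).tolist(),round(d["score"],2)) for d in bot.search_frame(c,t)[:3]])
E
```

```text
pics
{'t': np.float64(0.0), 'q': array([ 1.176,  0.592,  0.048,  1.61 , -0.033,  0.943, -0.034]), 'qvel': array([ 0.   , -0.   ,  0.   , -0.   ,  0.001, -0.001, -0.001]), 'tau': array([-0.0000e+00, -5.4869e+01,  1.5460e+00, -1.9812e+01,  9.0000e-03,
        9.0000e-03, -0.0000e+00]), 'ee_pos': array([ 0.215, -0.692,  0.23 ]), 'eef_rot': array([-3.104e+00, -4.710e-01,  1.000e-03]), 'force': array([ 0.152,  0.276, -0.051]), 'ft_torque': array([ 0.012, -0.031,  0.005]), 'finger_gap': np.float64(0.085)}
scene {'vertical_fov': 48.20237764913948, 'cx': 280.54632079490506, 'cy': 214.39586254589582, 'T': array([[-0.74239284,  0.26736665, -0.61430281, -0.28712806],
       [-0.66977801, -0.31784024,  0.67109984,  0.80214212],
       [-0.01582044,  0.90966623,  0.41503862,  0.60799564],
       [ 0.        ,  0.        ,  0.        ,  1.        ]])}
spatula [([329.5, 170.1], 0.63)]
spatula_grip []
narrow_holder [([361.6, 217.3], 0.71)]
narrow_holder_mouth [([357.2, 217.4], 0.78)]
wide_holder [([184.7, 316.4], 0.87)]
brush [([170.8, 256.1], 0.72)]
tray [([278.4, 251.7], 0.87)]
tray_mid [([283.0, 250.4], 0.64)]
top {'vertical_fov': 52.345527437289064, 'cx': 283.420365599099, 'cy': 210.28077043222578, 'T': array([[ 0.06863576,  0.97558414, -0.20862578,  0.17496193],
       [-0.99764036,  0.06676509, -0.01600399, -0.01100983],
       [-0.00168432,  0.20923195,  0.97786459,  1.36591398],
       [ 0.        ,  0.        ,  0.        ,  1.        ]])}
spatula [([379.2, 203.4], 0.74)]
spatula_grip [([383.3, 199.5], 0.85)]
narrow_holder [([375.8, 235.1], 0.74)]
narrow_holder_mouth [([378.5, 238.1], 0.96)]
wide_holder [([178.3, 221.1], 0.61)]
brush [([181.8, 195.4], 0.75)]
tray [([280.5, 222.6], 0.94)]
tray_mid [([277.6, 221.2], 0.83)]
```

View both.

View pics/scene0.png

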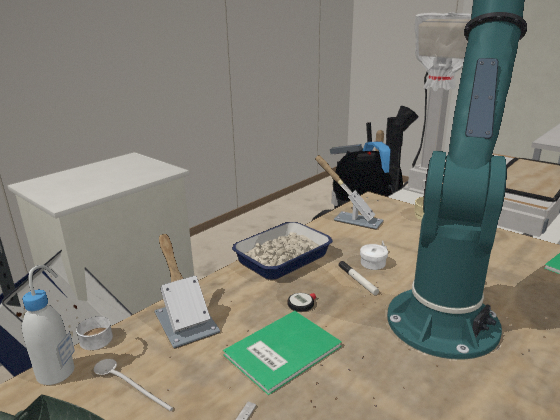

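View pics/top0.png

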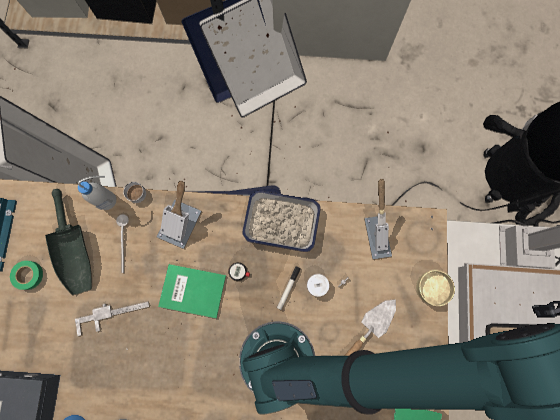

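```bash
cat > h.py <<'E'
from plant import bot
import numpy as np,cv2
from scipy.spatial.transform import Rotation as R
def ray(c,p):
    k=bot.calibration(c);f=210/np.tan(np.radians(k["vertical_fov"]/2));T=k["T"]
    d=T[:3,:3]@np.array([(p[0]-k["cx"])/f,-(p[1]-k["cy"])/f,-1]);return T[:3,3],d
def atz(c,p,z):
    o,d=ray(c,p);return o+d*(z-o[2])/d[2]
def proj(c,X):
    k=bot.calibration(c);f=210/np.tan(np.radians(k["vertical_fov"]/2));T=k["T"]
    x=(np.asarray(X)-T[:3,3])@T[:3,:3];return np.stack([k["cx"]-f*x[...,0]/x[...,2],k["cy"]+f*x[...,1]/x[...,2]],-1)
E
python3 - <<'E'
from h import *
np.set_printoptions(precision=3,suppress=True)
for n,c,p,z in [("grip","top",(383.3,199.5),.155),("mouth","top",(378.5,238.1),.086),("mouth","scene",(357.2,217.4),.086),("traymid","top",(277.6,221.2),.046),("traymid","scene",(283,250.4),.046),("tray","top",(280.5,222.6),.03),("butt","top",(381,181),.19),("butt","scene",(317,157),.19)]:
    print(n,c,atz(c,p,z))
s=bot.get_state();print(R.from_rotvec(s["eef_rot"]).as_matrix())
im=cv2.imread("pics/top0.png")[165:275,340:430];cv2.imwrite("pics/crop1.png",cv2.resize(im,None,fx=5,fy=5,interpolation=cv2.INTER_CUBIC))
im=cv2.imread("pics/scene0.png")[145:245,300:400];cv2.imwrite("pics/crop2.png",cv2.resize(im,None,fx=5,fy=5,interpolation=cv2.INTER_CUBIC))
a=cv2.imread("pics/crop1.png");b=cv2.imread("pics/crop2.png")
a=cv2.resize(a,(400,489));b=cv2.resize(b,(400,400));cv2.imwrite("pics/c12.png",np.hstack([a,np.vstack([b,np.zeros((89,400,3),np.uint8)])]))
E
```

```text
grip top [ 0.485 -0.279  0.155]
mouth top [ 0.382 -0.282  0.086]
mouth scene [ 0.319 -0.157  0.086]
traymid top [0.42  0.026 0.046]
traymid scene [0.397 0.049 0.046]
tray top [0.419 0.017 0.03 ]
butt top [ 0.53  -0.264  0.19 ]
butt scene [ 0.52  -0.242  0.19 ]
[[ 0.955  0.296 -0.   ]
 [ 0.296 -0.955 -0.   ]
 [-0.     0.    -1.   ]]
```

View pics/c12.png

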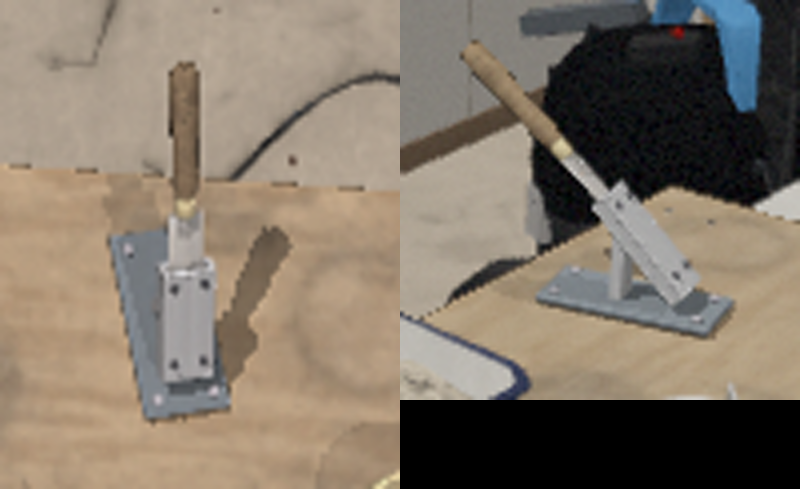

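Run:
```python
from h import *
from scipy.optimize import least_squares
np.set_printoptions(precision=3,suppress=True)
h=.008
P=[("top",(105,31.5,h),(365.2,218.6)),("top",(-30,31.5,h),(373.3,259.1)),("top",(-30,-31.5,h),(391.3,256.8)),
("scene",(105,31.5,h),(334.5,219.5)),("scene",(105,-31.5,h),(345,212)),("scene",(-30,31.5,h),(378,228.8)),("scene",(-30,-31.5,h),(383.8,220)),
("top",(64,0,.086),(382.3,224.6)),("scene",(64,0,.086),(352.5,193.8))]
def W(p,l): c,s=np.cos(p[2]),np.sin(p[2]);x,y=l[0]/1e3,l[1]/1e3;return np.array([p[0]+c*x-s*y,p[1]+s*x+c*y,l[2]])
f=lambda p:np.concatenate([proj(c,W(p,l))-u for c,l,u in P])
r=least_squares(f,[.35,-.28,0],loss="soft_l1");print(r.x,np.degrees(r.x[2]));print(f(r.x).reshape(-1,2))
# handle ends triangulated
for n,a,b in[("butt",(381.2,179.6),(317.5,157)),("hlow",(382.1,212.3),(340,182))]:
    (o1,d1),(o2,d2)=ray("top",a),ray("scene",b)
    A=np.stack([d1,-d2],1);t=np.linalg.lstsq(A,o2-o1,rcond=None)[0];X,Y=o1+t[0]*d1,o2+t[1]*d2;print(n,(X+Y)/2,np.linalg.norm(X-Y))
print("mouth",W(r.x,(64,0,.086)))
for k in(45,48,50):
    a=np.radians(k);d=200-90
    print(k,"grip",W(r.x,(64+d*np.cos(a),0,.086+.001*d*np.sin(a))))
# tray center from blobs
```

```text
[ 0.36  -0.305  0.202] 11.573942506109416
[[-0.566 -0.516]
 [-1.327  0.41 ]
 [ 0.235  0.063]
 [ 0.401 -1.257]
 [-1.675 -1.265]
 [-0.14  -1.082]
 [ 1.356 -0.46 ]
 [-0.396  0.341]
 [ 0.402 -0.638]]
butt [ 0.537 -0.266  0.181] 0.00015698920167231644
hlow [ 0.459 -0.283  0.114] 0.00833818142265144
mouth [ 0.423 -0.292  0.086]
45 grip [ 0.499 -0.276  0.164]
48 grip [ 0.495 -0.277  0.168]
50 grip [ 0.492 -0.278  0.17 ]
```

Request:
jog_arm --moves '[0, 0, -0.03, 5.6, 0.022, -0.021, 0, 0, 0.022, -0.021, 0, 0, 0.022, -0.021, 0, 0, 0.022, -0.021, 0, 0, 0.022, -0.021, 0, 0, 0.022, -0.021, 0, 0, 0.022, -0.021, 0, 0, 0.022, -0.021, 0, 0, 0.022, -0.021, 0, 0, 0.022, -0.021, 0, 0, 0.022, -0.021, 0, 0]' --grip 0

```text
t: 1.9
ee_pos: [0.406, -0.4162, 0.2616]
eef_rot: [3.125, 0.318, 0.001]
force: [0.1, -0.3, -1.3]
finger_gap: 0.0852
```

Request:
jog_arm --moves '[0.025, -0.024, 0, 0, 0.025, -0.024, 0, 0, 0.025, -0.024, 0, 0, 0.025, -0.024, 0, 0, 0.024, -0.025, 0, 0, 0, 0, 0, 0, 0, 0, 0, 0]'

```text
t: 2.48
ee_pos: [0.5041, -0.271, 0.2615]
eef_rot: [-3.124, -0.328, -0.002]
force: [-0.2, -0.3, 0.1]
finger_gap: 0.0848
```

Run:
```python
from h import *
np.set_printoptions(precision=3,suppress=True)
s=bot.get_state();print(s["t"],s["ee_pos"],R.from_rotvec(s["eef_rot"]).as_matrix(),s["q"])
o=[]
for c,(x,y) in(("top",(383,200)),("scene",(335,175))):
    im=bot.grab_frame(c)[:,:,::-1].copy();cv2.imwrite(f"pics/{c}1.png",im)
    print(c,[(np.array(d["location"])*[560,420],d["score"]) for d in bot.search_frame(c,"spatula_grip")], proj(c,s["ee_pos"]))
    o.append(cv2.resize(im[y-50:y+50,x-40:x+40],None,fx=5,fy=5,interpolation=cv2.INTER_CUBIC))
cv2.imwrite("pics/d.png",np.hstack(o))
```

```text
2.4833 [ 0.504 -0.271  0.261] [[ 0.978  0.208  0.001]
 [ 0.208 -0.978  0.001]
 [ 0.001 -0.001 -1.   ]] [ 0.423  0.364 -0.011  1.929  0.004  0.848 -0.951]
top [(array([381.696, 194.082]), 0.68)] [389.387 183.156]
scene [] [328.133 131.843]
```

View pics/d.png

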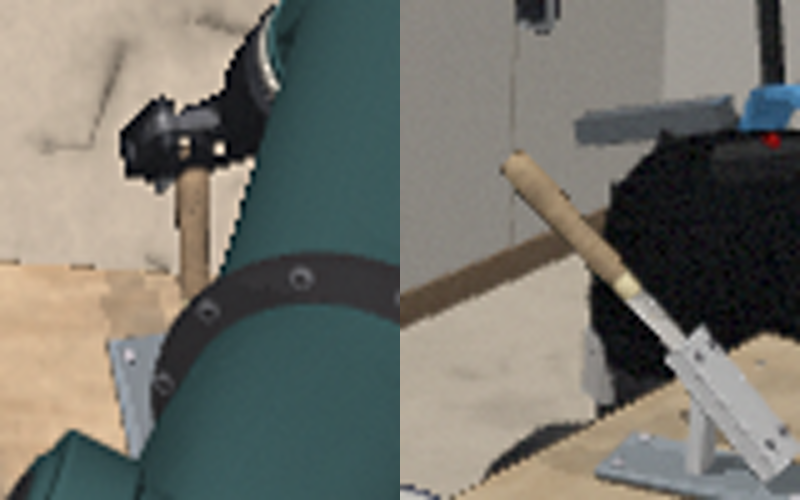

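Request:
jog_arm --moves '[0.001, 0.001, 0.025, 0, 0, 0, 0.025, 0, 0, 0, 0.025, 0, 0, 0, 0.025, 0, 0, 0, 0.017, 0, 0, 0, 0.009, 0, 0, 0, 0, 0, 0, 0, 0, 0]'

```text
t: 3.35
ee_pos: [0.5032, -0.2756, 0.1354]
eef_rot: [3.125, 0.316, -0.0]
force: [0.5, 0.2, 0.4]
finger_gap: 0.0855
```

Run:
```python
from h import *
s=bot.get_state();print(s["t"],s["ee_pos"],s["force"])
im=bot.grab_frame("scene")[:,:,::-1]
cv2.imwrite("pics/e.png",cv2.resize(im[110:240,260:400],None,fx=4.5,fy=4.5,interpolation=cv2.INTER_CUBIC))
```

```text
3.35 [ 0.50316103 -0.27564916  0.13544871] [0.47845788 0.22121962 0.38096663]
```

View pics/e.png

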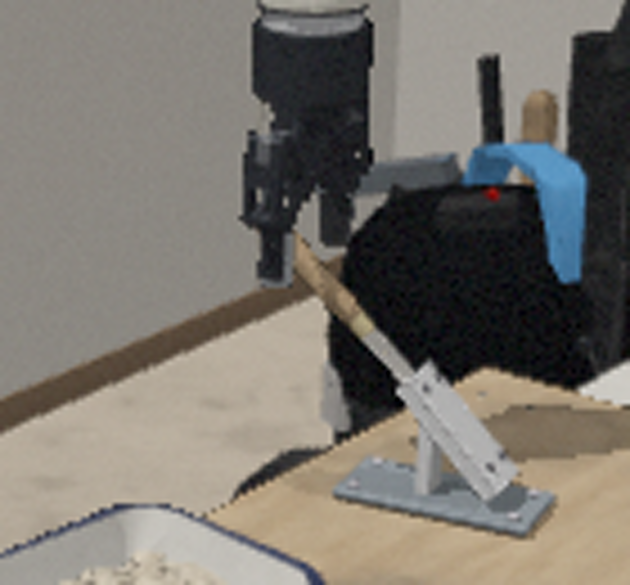

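Request:
jog_arm --moves '[0, 0, 0, 0, 0, 0, 0, 0, 0, 0, 0, 0, 0, 0, 0, 0, 0, 0, 0, 0, 0, 0, 0, 0, 0, 0, 0, 0, 0, 0, 0, 0, 0, 0, 0, 0, 0, 0, 0, 0, 0, 0, 0, 0, 0, 0, 0, 0]' --grip 1 --grip_force 40

```text
t: 4.4
ee_pos: [0.5038, -0.2747, 0.1356]
eef_rot: [3.125, 0.318, 0.001]
force: [-0.1, 1.0, 4.8]
finger_gap: 0.019
```

Request:
jog_arm --moves '[0.003, 0, -0.003, 0, 0.007, 0, -0.007, 0, 0.007, 0, -0.007, 0, 0.007, 0, -0.007, 0]'

```text
t: 4.73
ee_pos: [0.5279, -0.2695, 0.1598]
eef_rot: [-3.125, -0.319, -0.0]
force: [-0.3, -0.7, -0.0]
finger_gap: 0.0193
```

Request:
jog_arm --moves '[0.007, 0, -0.007, 0, 0.007, 0, -0.007, 0, 0.007, 0, -0.007, 0, 0.007, 0, -0.007, 0, 0.007, 0, -0.007, 0, 0.007, 0, -0.007, 0, 0.007, 0, -0.007, 0, 0.004, 0, -0.004, 0, 0, 0, 0, 0]'

```text
t: 5.48
ee_pos: [0.5809, -0.2588, 0.2136]
eef_rot: [3.124, 0.32, 0.005]
force: [-0.1, -0.1, -0.4]
finger_gap: 0.0193
```

Run:
```python
from h import *
s=bot.get_state();print(s["t"],s["ee_pos"],s["force"],s["ft_torque"])
im=bot.grab_frame("scene")[:,:,::-1]
cv2.imwrite("pics/f.png",cv2.resize(im[80:240,250:410],None,fx=3.7,fy=3.7,interpolation=cv2.INTER_CUBIC))
```

```text
5.4833 [ 0.58094483 -0.25883221  0.21357174] [-0.07067407 -0.13000818 -0.3925861 ] [ 0.02303104 -0.03300984  0.00575893]
```

View pics/f.png

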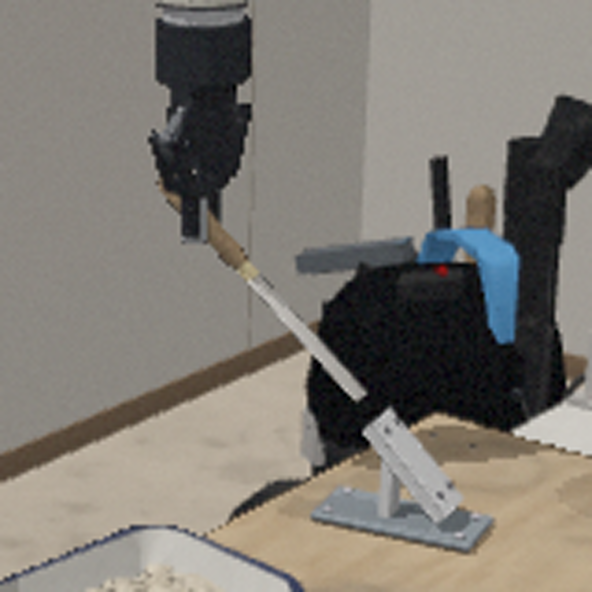

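Request:
jog_arm --moves '[0.018, 0, 0, 0, 0.017, 0, 0, 0, 0, 0, 0.018, 0, 0, 0, 0.019, 0, -0.015, 0, 0, 0, -0.015, 0, 0, 0, -0.015, 0, 0, 0, -0.014, 0, 0, 0, 0, 0, 0, 0, 0, 0, 0, 0]' --grip_force 25

```text
t: 6.37
ee_pos: [0.5546, -0.2641, 0.1752]
eef_rot: [-3.125, -0.317, 0.001]
force: [-0.0, 1.0, -2.2]
finger_gap: 0.0191
```

Request:
jog_arm --moves '[-0.009, 0, -0.01, 0, -0.009, 0, -0.009, 0, -0.009, 0, -0.009, 0, -0.013, 0, -0.009, 0, -0.013, 0, -0.007, 0, 0, 0, 0, 0]'

```text
t: 6.87
ee_pos: [0.5011, -0.2762, 0.2216]
eef_rot: [3.125, 0.312, 0.002]
force: [1.4, 1.2, -1.5]
finger_gap: 0.019
```

Run:
```python
from h import *
s=bot.get_state();print(s["t"],s["ee_pos"],s["force"],s["ft_torque"])
im=bot.grab_frame("scene")[:,:,::-1]
cv2.imwrite("pics/g.png",cv2.resize(im[80:240,250:410],None,fx=3.7,fy=3.7,interpolation=cv2.INTER_CUBIC))
```

```text
6.8667 [ 0.50106363 -0.27619482  0.22158508] [ 1.38104357  1.18765852 -1.54959654] [ 0.37165245 -0.44252043 -0.08542397]
```

View pics/g.png

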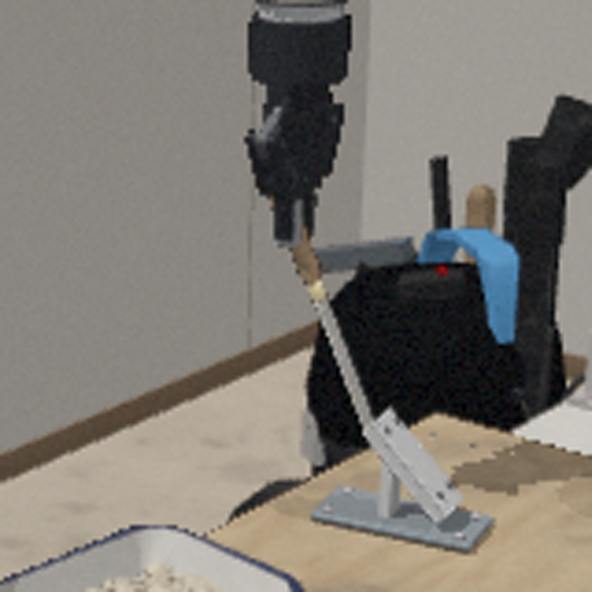

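Run:
```python
from h import *
im=cv2.imread("pics/g.png")
im=bot.grab_frame("scene")[:,:,::-1]
cv2.imwrite("pics/g2.png",cv2.resize(im[175:225,325:385],None,fx=12,fy=12,interpolation=cv2.INTER_CUBIC))
```

```text
(no output)
```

View pics/g2.png

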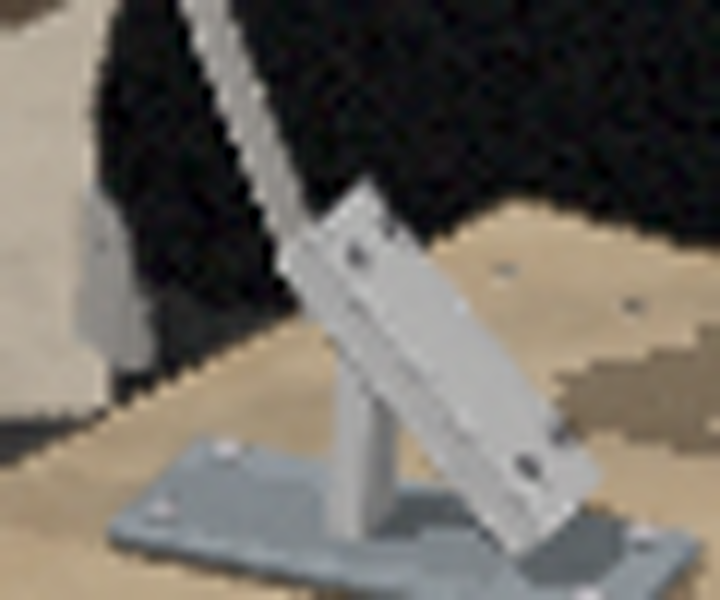

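Request:
jog_arm --moves '[-0.011, 0, -0.001, 0, -0.011, 0, -0.001, 0, -0.011, 0, -0.001, 0, -0.011, 0, -0.001, 0, -0.01, 0, -0.001, 0, -0.01, 0, 0, 0, -0.008, 0, 0, 0, 0, 0, 0, 0]'

```text
t: 7.63
ee_pos: [0.4298, -0.2898, 0.224]
eef_rot: [-3.125, -0.314, 0.005]
force: [1.2, -0.0, -1.1]
finger_gap: 0.0193
```

Run:
```python
from h import *
s=bot.get_state();print(s["t"],s["ee_pos"],s["force"],s["ft_torque"])
o=[]
im=bot.grab_frame("scene")[:,:,::-1]
cv2.imwrite("pics/i.png",cv2.resize(im[80:240,270:410],None,fx=3.7,fy=3.7,interpolation=cv2.INTER_CUBIC))
```

```text
7.6333 [ 0.4297888  -0.28975494  0.22403853] [ 1.17108348 -0.0333171  -1.10345621] [ 0.11807406 -0.47195647  0.03390948]
```

View pics/i.png

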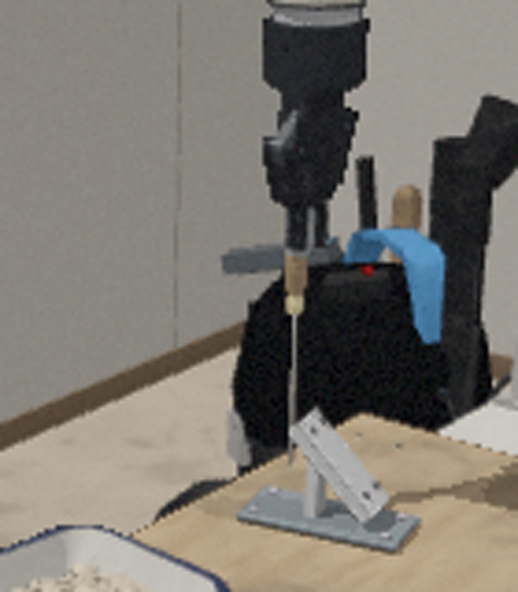

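Run:
```python
from h import *
p=bot.get_state()["ee_pos"]+[0,0,.019]
u=np.array([.979,.203,0])
for e in(-6,-3,0,3,6):
    a=np.radians(e);d=-np.array([0,0,1])*np.cos(a)+u*np.sin(a)
    q=proj("scene",np.array([p+d*.075,p+d*.195]));print(e,((q-[270,80])*3.7).round(0).tolist())
```

```text
-6 [[311.0, 321.0], [318.0, 464.0]]
-3 [[306.0, 320.0], [307.0, 463.0]]
0 [[302.0, 320.0], [295.0, 461.0]]
3 [[297.0, 319.0], [283.0, 458.0]]
6 [[292.0, 318.0], [272.0, 455.0]]
```

Request:
jog_arm --moves '[0, 0, 0, 0, 0.008, 0, 0, 0, 0.008, 0, 0, 0, 0.008, 0, 0, 0, 0, 0, -0.008, 0, 0, 0, -0.014, 0, 0, 0, -0.016, 0, 0, 0, -0.016, 0, 0, 0, -0.016, 0, 0, 0, -0.008, 0, 0, 0, 0, 0]' --grip_force 60

```text
t: 8.6
ee_pos: [0.4579, -0.2849, 0.3046]
eef_rot: [3.123, 0.319, 0.006]
force: [0.2, -0.4, -0.2]
finger_gap: 0.0185
```

Request:
jog_arm --moves '[0.001, -0.008, 0, 0, 0.001, -0.015, 0, 0, 0.002, -0.02, 0, 0, 0.002, -0.02, 0, 0, 0.002, -0.02, 0, 0, 0.002, -0.02, 0, 0, 0.002, -0.02, 0, 0, 0.002, -0.02, 0, 0, 0.002, -0.02, 0, 0, 0.002, -0.02, 0, 0, 0.002, -0.02, 0, 0, 0.002, -0.02, 0, 0]'

```text
t: 9.6
ee_pos: [0.4315, -0.0599, 0.3011]
eef_rot: [-3.125, -0.319, 0.005]
force: [1.4, -0.3, -0.8]
finger_gap: 0.0188
```

Request:
jog_arm --moves '[0.002, -0.02, 0, 0, 0.002, -0.02, 0, 0, 0.001, -0.02, 0, 0, 0.001, -0.012, 0, 0, 0, -0.006, 0, 0, 0, 0, 0, 0, 0, 0, 0, 0, 0, 0, 0, 0]'

```text
t: 10.27
ee_pos: [0.4229, 0.0152, 0.3019]
eef_rot: [3.125, 0.316, -0.001]
force: [0.2, 0.6, -0.2]
finger_gap: 0.0184
```

Run:
```python
from h import *
np.set_printoptions(precision=3,suppress=True)
s=bot.get_state();print(s["t"],s["ee_pos"],s["force"],s["finger_gap"])
p=s["ee_pos"]+[0,0,.019]
im=bot.grab_frame("scene")[:,:,::-1];t=bot.grab_frame("top")[:,:,::-1];cv2.imwrite("pics/top2.png",t)
cv2.imwrite("pics/j.png",np.hstack([cv2.resize(im[110:290,200:350],None,fx=3.2,fy=3.2,interpolation=cv2.INTER_CUBIC),cv2.resize(t[160:340,230:330],None,fx=3.2,fy=3.2)])) 
for c in("scene","top"):
  for n in("tray","spatula_tip","brush"):print(c,n,[(np.array(d["location"])*[560,420],d["score"]) for d in bot.search_frame(c,n)[:2]])
print("vertical",((proj("scene",np.array([p-[0,0,.075],p-[0,0,.2]]))-[200,110])*3.2))
print(atz("top",(281.5,223),.046),[((proj("scene",(.419,.018,.046))-[200,110])*3.2)])
# rim by colour from initial top
h=cv2.cvtColor(cv2.imread("pics/top0.png"),cv2.COLOR_BGR2HSV)
m=cv2.inRange(h,(105,70,20),(130,255,140));m[:185]=0;m[262:]=0;m[:,:238]=0;m[:,325:]=0
y,x=np.nonzero(m);r=cv2.minAreaRect(np.c_[x,y].astype(np.float32));print(r,atz("top",r[0],.046))
```

```text
10.2667 [0.423 0.015 0.302] [ 0.248  0.634 -0.243] 0.01839562409781324
scene tray [(array([281.176, 250.992]), 0.64)]
scene spatula_tip [(array([279.608, 171.192]), 0.79)]
scene brush [(array([169.792, 257.292]), 0.93)]
top tray [(array([255.696, 221.508]), 0.98)]
top spatula_tip []
top brush [(array([180.208, 196.812]), 0.78)]
vertical [[265.39  185.002]
 [267.597 338.067]]
[0.415 0.014 0.046] [array([270.171, 426.22 ])]
((276.010986328125, 215.93670654296875), (83.78584289550781, 58.64152145385742), 9.865806579589844) [0.437 0.033 0.046]
```

View pics/j.png

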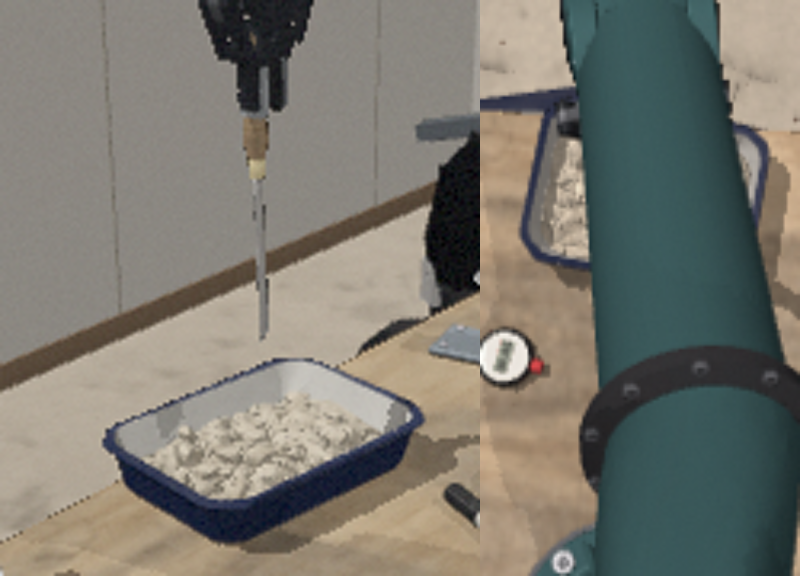

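Run:
```python
from h import *
s=bot.get_state();print(s["t"],s["ee_pos"],s["finger_gap"],abs(s["qvel"]).max(),atz("scene",(282.2,243.75),.046));print(bot.job_done())
```

```text
10.6667 [0.42320401 0.01586651 0.30230375] 0.018779298327609672 0.002394648356652866 [0.42131808 0.02390083 0.046     ]
the job is handed in; nothing more can be done
None
```

I drew the spatula out of its narrow holder and turned it upright. It is now held still over the middle of the tray, and I handed the job in at 10.7 s.

**How it was done:** I gripped the handle about 40 mm from the butt and pulled it out along the sheath axis by about 111 mm. The tool can only point down, so I rested the blade against the outer lip of the empty sheath. Moving the grip in an arc then pivoted the spatula between the pads until the blade hung down. After that I tightened the grip to 60 N, backed away, lifted it and carried it to the tray.

**Last checks:**
- **Uprightness:** the blade is within about 1–2° of vertical in the scene picture.
- **Tip height:** about 0.12 m above the table, or roughly 74 mm above the rim, clear of the tray.
- **Position:** the gripper is at (0.423, 0.016), and the tray centre measured (0.415, 0.014) from the top view and (0.421, 0.024) from the scene view, so it is within about 1 cm.
- **Stillness:** the arm is at rest, the finger opening is 18.8 mm, and the reported wrist force stayed under 5 N.
- **Brush:** the network finds it where it was at the start, to within about 2 pixels.

**What disagreed:** a colour-based fit of the rim in the top view gave (0.437, 0.033). I set it aside because I think other blue objects in the picture affected it. The network's early tray and mouth positions in the scene view were also a few centimetres off (over 10 cm for the mouth), so I used corners I had read from the pictures instead.

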